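Re-arrange the tester tray on the toiletries stall

TASK

In the small wooden tester tray, slide the tile with the round lidded tub into the empty pocket, then slide the tile with the soap carton into the pocket the tub has left, so that the soap's old pocket is free for a new tester. Slide one tile at a time, flat on the tray and never lifted, each squarely into the middle of its pocket, and leave the tile with the roll-on stick where it is.

Things in the scene. Friction and masses are not known exactly. Their poses are not given: they have to be found in the camera images.
- tray: dark wooden tray, fixed; 192 mm square outside, 180 inside, floor 6 mm thick, rim top 14 mm above the table. Origin on the table at its centre, x and y along its sides. Flat pale lines mark four open pockets of 90 mm, centred at x, y = +-45 mm. At the start (-45, +45) is empty, the soap is diagonally opposite at (+45, -45), tub and roll-on have the other two, either way round.
- tub_tile: a plywood tile 80 x 80 mm, 10 mm thick, loose in the tray, carrying, fixed to its centre, a round grey plastic tub with a black lid 52 mm in diameter (48 mm below the lid, which starts 34 mm above the underside), its top 48 mm above the tile's underside (54 mm above the table). Origin: centre of the tile's underside; x, y along its edges, about parallel to the tray's at the start. About 0.25 kg.
- soap_tile: a plywood tile 80 x 80 mm, 10 mm thick, loose in the tray, carrying, fixed to its centre, an off-white oblong soap carton, rigid, 56 mm long along the tile's x, 36 mm wide along its y, its top 42 mm above the tile's underside (48 mm above the table). Origin: centre of the tile's underside; x, y along its edges, about parallel to the tray's at the start. About 0.25 kg.
- rollon_tile: a plywood tile 80 x 80 mm, 10 mm thick, loose in the tray, carrying, fixed to its centre, a slim white upright roll-on stick with a grey cap, 38 mm in diameter, its top 80 mm above the tile's underside (86 mm above the table). To be left where it is. Origin: centre of the tile's underside; x, y along its edges, about parallel to the tray's at the start. About 0.25 kg.
Not all that is in view belongs to the job. Leave any green or pink look-alike of the rollon_tile alone.

How it is judged:
On the way, in this order (a step that is already met when the one before it is completed fails the run):
1. the tub's tile lies in the pocket that was empty, while the soap and the roll-on are still in theirs (x of tub_tile in the frame of tray between -0.06 and -0.03 m and y of tub_tile in the frame of tray between 0.03 and 0.06 m and x of soap_tile in the frame of tray between 0.03 and 0.06 m and y of soap_tile in the frame of tray between -0.06 and -0.03 m and distance of rollon_tile from where it was at the start of the episode below 0.02 m), for 0.2 s.
2. the soap's tile lies in the pocket that the tub left (x of tub_tile in the frame of tray between -0.06 and -0.03 m and y of tub_tile in the frame of tray between 0.03 and 0.06 m and (((x of soap_tile in the frame of tray between 0.03 and 0.06 m and y of soap_tile in the frame of tray between 0.03 and 0.06 m) and (x of rollon_tile in the frame of tray between -0.06 and -0.03 m and y of rollon_tile in the frame of tray between -0.06 and -0.03 m)) or ((x of soap_tile in the frame of tray between -0.06 and -0.03 m and y of soap_tile in the frame of tray between -0.06 and -0.03 m) and (x of rollon_tile in the frame of tray between 0.03 and 0.06 m and y of rollon_tile in the frame of tray between 0.03 and 0.06 m)))), for 0.2 s.
At the end, for the whole second after the job is handed in: Tub tile in the once empty pocket, soap tile in the one the tub left, within 15 mm of the pocket centre along each tray side and 10 degrees of square; roll-on tile within 15 mm of its pocket centre and 20 mm of its start; all flat on the tray floor, at rest (all of step 2 and angle between the x axis of each of tub_tile, soap_tile, rollon_tile and the x axis of tray, either way round below 0.18 rad and z of each of tub_tile, soap_tile, rollon_tile in the frame of tray below 0.01 m and angle between each of tub_tile, soap_tile, rollon_tile's own z axis and vertical below 0.1 rad and linear speed of each of tub_tile, soap_tile, rollon_tile below 0.01 m/s and distance of rollon_tile from where it was at the start of the episode below 0.02 m); the robot touches nothing.
It fails at once if a tile is lifted more than 15 mm off the tray floor (z of any of tub_tile, soap_tile, rollon_tile in the frame of tray above 0.021 m).
It fails at once if the roll-on's tile is pushed more than 30 mm from where it stood (distance of rollon_tile from where it was at the start of the episode above 0.03 m).
It also fails if it takes over 42 s, if anything falls off the work surface, if the arm or the gripper's body presses on something with over 40 N, if the wrist force passes 120 N, or if a joint passes its speed limit or range.

ROBOT

A 7-joint arm with a two-finger parallel gripper is mounted at the origin on the work surface. World frame = base frame: x ahead of the robot, y to its left, z up, the work surface at z = 0. Lengths are in m, angles in rad, forces in N, time in s.
With the tool pointing down it reaches from about 0.4 to 0.9 m from the base axis. Payload 5.5 kg.
Tool frame: the origin (TCP) lies midway between the tips of the shut fingers; the grasp point (between the pads) lies 19 mm behind it; z points along the fingers, y is the direction in which the jaws open and shut (so a half turn about z gives the same grasp; the last joint's range is limited). The gripper opens to 85 mm and grips with 20 to 120 N. Pads are 22 mm wide; open, the fingers measure 114 mm over their backs; the gripper's body (76 mm by 85 mm) begins 54 mm behind the grasp point. The pads swing forward as they close: fully open they stand 13 mm farther back than shut.
Start: joints at [0.263, 0.501, -0.427, 1.55, 0.221, 1.138, -0.21], TCP at [0.65, 0, 0.231] pointing down, gripper open.
Joint ranges: [-2.88, 2.88], [-0.31, 2.03], [-1.54, 1.56], [0.2, 2.42], [-1.41, 4.55], [0.19, 2.02], [-2.57, 2.57]. Speed limits (rad/s): [2.57, 2.57, 3.14, 3.14, 3.14, 3.14, 3.14].

INTERFACE

Orientations are given as a unit quaternion [x, y, z, w].
In Python, from station import bot gives the robot as it stands.
- The arm moves only by the tool jog_arm, never from a script. Its argument "series" is text: rows parted by semicolons, each of 7 numbers parted by spaces: the finger opening in mm, from 0 to 85.4, then the shift along the tool's x, y, z in mm, then the turn, a rotation vector about the tool's x, y, z in rad. A call has 1 to 12 rows; each row is the pose to reach, as a shift and turn from the pose commanded when the call began, along the tool's axes at that moment; what a row does not reach only later rows make up. A row lasts 1/10 s, in which the tool goes at most 50 mm and 8.59 degrees, less where a joint would pass 70% of its speed; a pose out of reach is approached as far as the arm can. A call with a gripper value outside its range is refused whole. The fingers move at their own pace and stop on an object; "grip_force" is the grip in N (left out, the last holds). Time passes only in rows, so rows that repeat a pose let the fingers close. It gives the time, the measured TCP pose, the force and the opening at its end, in the units of the state.
- bot.sense(): the state, without advancing time (a new reading comes with each control period).
- bot.snapshot(name): name is "scene" or "side" or "wrist"; returns a dict with "color" (384x512x3 uint8, red, green, blue), "range_z" (384x512 float32, m along the optical axis (not along the pixel's ray), 0 where there is no reading), "vfov" (degrees; the focal length in pixels is half the picture's height over the tangent of half this angle, whatever the lens; pixels are square), "cx", "cy" (the principal point, pixels), "T" (4x4, takes a point from camera to world coordinates). Camera axes: x right, y up, looking along -z (the intrinsics and any distortion apply to the point x, -y, -z); pixel columns grow to the right and rows downward; lengths in m; the calibration is good to about 2 mm. A picture is of the moment at which its call begins.
- bot.sign_off(): hands the job in, once; it reports no verdict.
Trained networks look in the newest picture that a camera, given by its name, has taken for a name from the list of things; names that differ only in an ending like _2 or _b are one class to them, and where a whole thing is asked for, a point or a joint stands for the part that bears it (a point fixed in the world has none). Each returns a list of dicts, best first, with "score" (0 to 1); they miss things now and then, are a little off and sometimes report something else, mostly with a low value. They report only what shows in the picture. A call takes as long as a camera call. They do not tell look-alikes from the thing itself.
- bot.recognise(camera, thing): "rect" ([left, top, right, bottom] in pixels, round what is visible of it).
- bot.masks_of(camera, thing): "mask" (384x512 bool, what is visible of it) and "rect" ([left, top, right, bottom] in pixels, round what is visible of it).
- bot.place_of(camera, thing): "point" ([column, row] in pixels: a listed point, or the origin of a listed thing).
The state is a dict: "t": time; "joint_positions": joint angles; "dq": joint speeds; "joint_efforts": joint torques, N m; "eef_pos": TCP position; "tcp_rot": TCP orientation; "contact_force": force on the tool from outside, world axes, zero at the start; "torque": the same for the moment, N m; "width": finger opening in m.
Only numpy, scipy, OpenCV 4.12 (cv2) and the standard library are available. Lean on these libraries where they do the work, as an engineer would, in place of code of your own. Each camera call takes 0.05 s, during which the arm holds its last target. There are 200 camera calls.

## Working session

There is one attempt and no reset: what is moved stays moved. The work goes in short steps, Python scripts to look and compute and a tool call to move; the robot and the scene stay as the last step left them, time stands still between calls to the robot, and variables do not carry over. Pictures are saved under pics/ and viewed, about 8 in all and at most 12, crops included, and the job is handed in when it is done.

Besides the shell and the picture viewer there is one more tool, called after "Call:" in YAML: its name, and indented under it one key for each argument. jog_arm: Moves the arm, as the interface text tells. Its arguments: {"type":"object","properties":{"series":{"type":"string"},"grip_force":{"type":"number"}},"required":["series"]}

```bash
mkdir -p pics; ls
cat > h.py <<'E'
import numpy as np, cv2
from station import bot
def cloud(s):
    h,w=s["range_z"].shape; f=h/2/np.tan(np.radians(s["vfov"])/2)
    u,v=np.meshgrid(np.arange(w),np.arange(h)); z=s["range_z"]
    P=np.stack([(u-s["cx"])/f*z,-(v-s["cy"])/f*z,-z,np.ones_like(z)],-1)@s["T"].T
    P=P[...,:3]; P[z==0]=np.nan
    return P
def save(s,n): cv2.imwrite("pics/"+n+".png",s["color"][...,::-1])
E
python3 - <<'E'
from h import *
ims=[]
print(bot.sense())
for c in ["scene","wrist"]:
    s=bot.snapshot(c); P=cloud(s); ims.append(s["color"]); print(c,s["T"].round(3).tolist(),s["vfov"],{k for k in s})
    for t in ["tray","tub_tile","soap_tile","rollon_tile"]:
        for m in bot.masks_of(c,t)[:3]:
            Q=P[m["mask"]]; Q=Q[~np.isnan(Q[:,0])]
            if len(Q)==0: continue
            top=Q[Q[:,2]>np.percentile(Q[:,2],98)-.006]
            print(c,t,round(m["score"],2),np.round(m["rect"]),"med",np.median(Q,0).round(3),"zmax",np.percentile(Q[:,2],98).round(3),"topmid",((top.min(0)+top.max(0))/2).round(3))
cv2.imwrite("pics/a.png",cv2.resize(np.vstack(ims),None,fx=.78,fy=.78)[...,::-1])
E
```

```text
pics
{'t': 0.0, 'joint_positions': array([ 0.26319312,  0.50185174, -0.42678547,  1.55148469,  0.22079106,
        1.13831164, -0.21029826]), 'dq': array([ 0.00016751, -0.00017453, -0.00038035, -0.00085706, -0.00053991,
        0.00026476, -0.00057071]), 'joint_efforts': array([ 1.57038257e-04, -5.69523740e+01, -5.81651285e+00, -2.80938792e+01,
        1.07328620e-02,  1.20940185e-02,  1.30241034e-05]), 'eef_pos': array([ 6.49281371e-01, -4.06559608e-05,  2.30241983e-01]), 'tcp_rot': array([ 7.07084648e-01,  7.07128207e-01, -6.83241311e-04, -7.29890429e-04]), 'contact_force': array([ 1.1842451 ,  0.30138951, -0.52530618]), 'torque': array([-0.00144056, -0.0016689 ,  0.02551578]), 'width': 0.08518266628595444}
scene [[-0.066, -0.847, 0.527, 0.98], [0.998, -0.064, 0.023, 0.09], [0.015, 0.528, 0.849, 0.691], [0.0, 0.0, 0.0, 1.0]] 42.214808004642514 {'T', 'cx', 'cy', 'range_z', 'vfov', 'color'}
scene tray 0.73 [ 94. 112. 216. 216.] med [ 0.533 -0.03   0.007] zmax 0.015 topmid [ 0.555 -0.08   0.177]
scene tub_tile 0.88 [104. 113. 148. 165.] med [ 0.491 -0.131  0.026] zmax 0.055 topmid [ 0
[... 595 characters left out ...]
', 'cx', 'cy', 'range_z', 'vfov', 'color'}
wrist tray 0.86 [ 37. 135. 231. 301.] med [ 0.474 -0.043  0.005] zmax 0.014 topmid [ 0.51  -0.079  0.126]
wrist tub_tile 0.57 [ 76. 230. 146. 296.] med [ 0.475 -0.11   0.016] zmax 0.054 topmid [ 0.526 -0.069  0.151]
wrist soap_tile 0.97 [145. 218. 225. 288.] med [ 0.57  -0.101  0.016] zmax 0.048 topmid [ 0.574 -0.07   0.142]
wrist soap_tile 0.73 [ 77. 233. 145. 300.] med [ 0.475 -0.11   0.016] zmax 0.054 topmid [ 0.525 -0.071  0.161]
wrist rollon_tile 0.81 [122. 149. 207. 222.] med [ 0.556 -0.019  0.015] zmax 0.084 topmid [ 0.547 -0.029  0.082]
wrist rollon_tile 0.56 [204.   0. 291.  55.] med [0.641 0.14  0.009] zmax 0.075 topmid [0.639 0.144 0.073]
```

View pics/a.png

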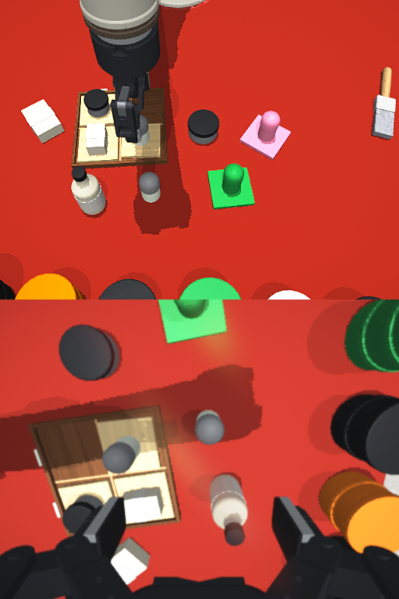

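The upper picture (scene camera) shows the tray at about (120,127), with the tub at back left, the soap at front left and the roll-on at front right under the gripper. The back right pocket is empty. Green and pink look-alikes stand outside the tray. Tray yaw looks near zero, so next I fit the rectangles.

```bash
cat >> h.py <<'E'
def fit(Q):
    (c,sz,a)=cv2.minAreaRect((Q[:,:2]*1000).astype(np.float32)); a=(a+45)%90-45
    return np.round(c,1),np.round(sz,1),round(a,2)
def keep(P,m,lo,hi):
    m=cv2.erode(m.astype(np.uint8),np.ones((2,2)))>0
    Q=P[m&(np.nan_to_num(P[...,2],nan=-1)>lo)&(np.nan_to_num(P[...,2],nan=9)<hi)]
    d=np.linalg.norm(Q[:,:2]-np.median(Q[:,:2],0),axis=1); return Q[d<.15]
def survey(cams):
    for c in cams:
        s=bot.snapshot(c); P=cloud(s)
        for t,hi in [("tray",.018),("tub_tile",.06),("soap_tile",.052),("rollon_tile",.09)]:
            for m in bot.masks_of(c,t)[:2 if t!="tray" else 1]:
                Q=keep(P,m["mask"],-.005 if t=="tray" else .011,.02)
                if len(Q)>20: print(c,t,round(m["score"],2),"low",*fit(Q),len(Q))
                if t!="tray":
                    Q=keep(P,m["mask"],hi-.012,hi+.004)
                    if len(Q)>10: print("    top",*fit(Q),len(Q),"z",np.median(Q[:,2]).round(4))
    return s
E
python3 - <<'E'
from h import *
survey(["scene","side","wrist"])
E
```

```text
scene tray 0.74 low [511.8 -79.5] [192.9 190.9] 7.96 2677
scene tub_tile 0.76 low [ 477.9 -134.6] [79.5 72.1] 9.83 693
    top [ 493.1 -140.1] [50. 85.] -27.29 606 z 0.053
scene soap_tile 0.78 low [ 566.9 -115.5] [83.3 78.8] 7.88 1180
    top [ 565. -117.] [55.9 38.5] 9.53 755 z 0.0473
scene rollon_tile 0.88 low [641.3 157.1] [76.5 77.9] 10.01 180
    top [641.8 156.7] [22.2 20. ] 7.98 109 z 0.079
scene rollon_tile 0.61 low [548.3 -31.1] [79.6 78.4] 6.09 1198
    top [547.9 -19.9] [25.9 11.6] 13.08 89 z 0.0824
side tray 0.61 low [505.3 -76.6] [197.9 191.2] 8.02 3620
side tub_tile 0.7 low [ 474.3 -127.8] [78.1 80.2] 8.41 737
    top [ 474.5 -126.8] [48.6 45.3] 43.78 371 z 0.0525
side soap_tile 0.93 low [ 561.8 -110.4] [79.1 83.7] 9.44 390
    top [ 562.9 -112.9] [55.7 35.6] 8.05 364 z 0.0467
side rollon_tile 0.75 low [640.3 170.1] [57.9 51.6] 20.42 129
    top [639.  159.8] [16.4 16.6] -30.59 87 z 0.0788
side rollon_tile 0.61 low [545.1 -27.1] [77.7 79. ] 5.97 1099
    top [545.1 -23.5] [30.5 22.5] 15.04 188 z 0.0822
wrist tray 0.96 low [509.  -79.4] [197.5 192.4] 8.09 9843
wrist tub_tile 0.68 low [509.2 -79.5] [195.4 192.6] 8.15 2487
wrist tub_tile 0.6 low [ 473.  -110.6] [79.1 38.9] 9.67 1336
    top [ 469.1 -124.2] [49.7 30.3] -38.57 878 z 0.0526
wrist soap_tile 0.82 low [ 564.7 -115.6] [78.3 80.4] 9.0 1780
    top [ 566.  -114.9] [52.  38.4] 8.52 1342 z 0.0468
wrist rollon_tile 0.95 low [547.1 -29.6] [79.3 80. ] 6.09 2939
    top [547.5 -29.2] [29.8 31.6] 40.96 799 z 0.0823
wrist rollon_tile 0.92 low [641.3 140.4] [32.6 22.3] 5.68 53
  return _methods._mean(a, axis=axis, dtype=dtype,
  ret = um.true_divide(
```

Call:
jog_arm:
  series: "75 -40 -55 20 0 0 0.15; 75 -80 -110 60 0 0 0.3; 75 -128 -175 100 0 0 0.45; 75 -128 -175 100 0 0 0.6; 75 -128 -175 100 0 0 0.75; 75 -128 -175 100 0 0 0.9; 75 -128 -175 100 0 0 1.05; 75 -128 -175 100 0 0 1.2; 75 -128 -175 100 0 0 1.35; 75 -128 -175 100 0 0 1.43; 75 -128 -175 100 0 0 1.43; 75 -128 -175 100 0 0 1.43"
  grip_force: 25

```text
t: 2.45
eef_pos: [0.4752, -0.1278, 0.1314]
tcp_rot: [0.997, 0.072, 0.0, 0.0]
contact_force: [-0.6, 0.1, 0.5]
width: 0.0748
```

```bash
python3 - 2>/dev/null <<'E'
from h import *
from scipy.spatial.transform import Rotation as R
s=bot.sense(); print(s["t"],s["eef_pos"],R.from_quat(s["tcp_rot"]).as_matrix().round(3).tolist())
s=survey(["scene","wrist"]); save(s,"b")
E
```

```text
2.45 [ 0.47517077 -0.12784939  0.13142134] [[0.99, 0.143, 0.0], [0.143, -0.99, -0.0], [0.0, 0.0, -1.0]]
scene tray 0.56 low [510.4 -79.5] [195.1 190. ] 8.24 3881
scene tub_tile 0.69 low [ 476.3 -131.4] [80.6 78.7] 9.03 959
    top [ 478.2 -132.6] [49.2 47.4] -38.36 615 z 0.053
scene soap_tile 0.71 low [ 566. -116.] [86.2 77.9] 9.15 1201
    top [ 564.8 -116.7] [56.7 38.6] 10.36 763 z 0.0473
scene rollon_tile 0.94 low [642.1 157.1] [75.3 78.1] 10.93 182
    top [641.7 156.5] [22.2 22.7] 4.86 106 z 0.0792
scene rollon_tile 0.9 low [517.9 229.9] [78.5 74.1] -26.44 150
    top [515.1 229.1] [20.3 22.4] 17.15 87 z 0.0792
wrist tray 0.6 low [507.6 -81.7] [199.4 194.9] 8.08 24313
wrist tub_tile 0.8 low [ 475.9 -131.9] [80.2 80. ] 9.63 4835
    top [ 476.6 -131.7] [51.2 50.2] -20.68 3750 z 0.0526
wrist soap_tile 0.94 low [ 563.6 -116.8] [79.1 79.1] 8.92 6681
    top [ 564.2 -116.2] [55.9 38.1] 8.05 5101 z 0.0469
wrist rollon_tile 0.87 low [546.7 -31. ] [79.1 79. ] 6.04 7659
    top [547.3 -31.7] [32.4 30.5] 8.13 2628 z 0.0824
```

View pics/b.png

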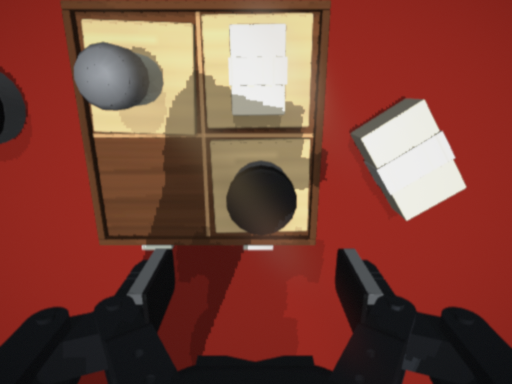

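The wrist view has +x up and +y to the left. The tub is at (262,198), the soap at (258,70) and the roll-on at (110,75); the empty pocket is at (150,185). A spare carton lies outside the tray on the right and is clear of the fingers. Now I go down over the tub and grip.

Call:
jog_arm:
  series: "75 1 4 40 0 0 0; 75 1 4 80 0 0 0; 75 1 4 109 0 0 0; 75 1 4 109 0 0 0; 75 1 4 109 0 0 0; 45 1 4 109 0 0 0; 45 1 4 109 0 0 0; 45 1 4 109 0 0 0; 45 1 4 109 0 0 0; 45 1 4 109 0 0 0"
  grip_force: 25

```text
t: 3.95
eef_pos: [0.4783, -0.1323, 0.0243]
tcp_rot: [0.998, 0.07, 0.002, 0.001]
contact_force: [-0.2, -0.0, 7.3]
width: 0.0511
```

Call:
jog_arm:
  series: "45 -4 -4 0 0 0 0; 45 -7 -14 0 0 0 0; 45 -7 -29 0 0 0 0; 45 -7 -44 0 0 0 0; 45 -7 -59 0 0 0 0; 45 -7 -74 0 0 0 0; 45 -7 -86 0 0 0 0; 45 -7 -92 0 0 0 0; 45 -7 -92 0 0 0 0; 45 -7 -92 0 0 0 0"

```text
t: 4.95
eef_pos: [0.4588, -0.0424, 0.0242]
tcp_rot: [0.998, 0.07, 0.002, 0.001]
contact_force: [0.1, -2.8, 12.2]
width: 0.0512
```

```bash
python3 - 2>/dev/null <<'E'
from h import *
s=survey(["scene","side"]); save(s,"c")
E
```

```text
scene tray 0.91 low [509.9 -80.1] [196.8 192.3] 7.83 4183
scene tub_tile 0.66 low [470.3 -39.4] [53.1 78.1] 10.15 594
    top [458.3 -41.9] [48. 48.] 3.87 564 z 0.0532
scene soap_tile 0.87 low [ 564.2 -116.5] [80.5 78.5] 9.35 1199
    top [ 565.  -117.1] [55.5 38.5] 7.91 757 z 0.0474
scene rollon_tile 0.94 low [641.6 155.9] [73.5 77.2] 12.32 161
    top [639.9 156.5] [20.7 19.4] -22.94 114 z 0.0791
scene rollon_tile 0.74 low [548.6 -30.5] [79.9 77.1] 6.2 1419
    top [551.2 -29.8] [26.7 31.5] 7.3 258 z 0.083
side tray 0.65 low [505.6 -77. ] [197.5 192. ] 8.17 2444
side tub_tile 0.72 low [455.1 -36.5] [79.9 89. ] 9.56 986
    top [472.5 -37.6] [42.3 14.3] -0.88 133 z 0.0527
side soap_tile 0.56 low [ 561.1 -110.6] [76.7 83.9] 8.87 376
    top [ 562.5 -111.6] [56.1 34.9] 5.59 325 z 0.0468
side rollon_tile 0.97 low [635.1 159.7] [75.5 28.9] -23.1 123
    top [638.2 159.7] [18.4 14.5] 10.83 94 z 0.0788
side rollon_tile 0.65 low [547.7 -48.5] [ 77.6 125.6] 6.34 1137
    top [544.7 -23.9] [24.7 25.4] -38.45 180 z 0.0822
```

View pics/c.png

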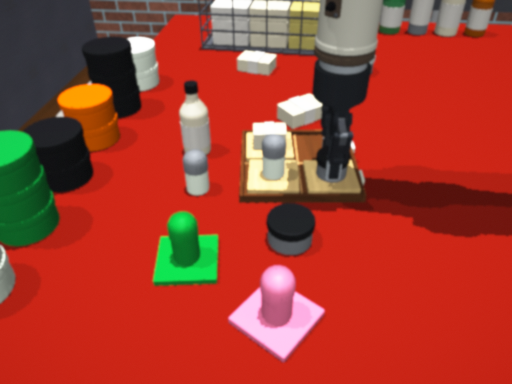

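The side view shows the tub, with the gripper on it, in the formerly empty pocket at (333,165); the roll-on at (273,155) and the soap at (268,132) have not moved. Now I release, rise and go over the soap.

Call:
jog_arm:
  series: "75 0 0 0 0 0 0; 75 0 0 0 0 0 0; 75 0 0 0 0 0 0; 75 0 0 0 0 0 0; 70 0 0 -40 0 0 0; 70 0 0 -80 0 0 0; 70 0 0 -110 0 0 0; 70 30 28 -110 0 0 0; 70 62 58 -110 0 0 0; 70 94 88 -110 0 0 0; 70 94 88 -110 0 0 0; 70 94 88 -110 0 0 0"

```text
t: 6.65
eef_pos: [0.5617, -0.116, 0.1314]
tcp_rot: [0.998, 0.07, -0.001, -0.0]
contact_force: [-0.1, 1.5, -0.1]
width: 0.07
```

```bash
python3 - 2>/dev/null <<'E'
from h import *
s=bot.sense(); print(s["t"],s["eef_pos"])
s=survey(["scene","wrist"]); save(s,"d")
E
```

```text
6.65 [ 0.5617362 -0.1159929  0.1313681]
scene tray 0.85 low [510.4 -79.3] [195.5 193. ] 7.95 4243
scene tub_tile 0.59 low [455.5 -41.9] [84.3 78.3] 9.42 853
    top [458.2 -41.3] [48.  49.6] -42.33 593 z 0.0531
scene tub_tile 0.22 low [512.7 -79.3] [190.6 190.7] 8.16 885
scene soap_tile 0.71 low [ 565.9 -115.8] [81.7 78.3] 8.68 1198
    top [ 564.9 -116.8] [55.  38.5] 8.01 753 z 0.0474
scene rollon_tile 0.88 low [640.9 156.9] [75.8 76.9] 10.92 166
    top [640.8 156.8] [22.  19.6] -22.57 111 z 0.0791
scene rollon_tile 0.86 low [515.7 229. ] [76.1 76.1] -31.11 168
    top [513.8 230.5] [22.8 18.5] 42.82 87 z 0.0791
wrist tray 0.68 low [547.3 -30.8] [80.2 79. ] 6.14 5740
wrist tub_tile 0.89 low [457.3 -42.1] [79.7 80. ] 8.88 2944
    top [453.4 -63.6] [ 7.3 32.5] -12.35 232 z 0.0525
wrist soap_tile 0.77 low [ 564.4 -116.3] [79.7 80.3] 9.2 5018
    top [ 564.2 -116.1] [56.6 37.7] 8.26 3647 z 0.0469
wrist rollon_tile 0.89 low [547.3 -30.6] [80.1 79.5] 6.25 5630
    top [548.3 -30.9] [32.2 30.2] -38.04 1774 z 0.0824
```

View pics/d.png

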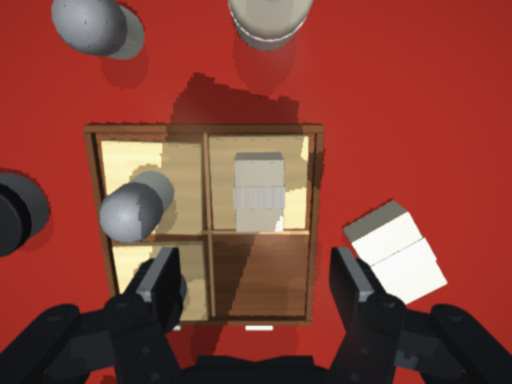

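The wrist view shows the soap at (258,190), its tub pocket free below at (260,275), and the tub tile square in its pocket. A bottle stands at (268,20), so I check its height and clearance before going down.

```bash
python3 - 2>/dev/null <<'E'
from h import *
for c in ["scene","side"]:
    P=cloud(bot.snapshot(c)).reshape(-1,3)
    Q=P[(P[:,0]>.61)&(P[:,0]<.8)&(P[:,1]>-.2)&(P[:,1]<0.03)&(P[:,2]>.02)&(P[:,2]<.2)]
    for y0,y1 in [(-.2,-.06),(-.06,.03)]:
        q=Q[(Q[:,1]>y0)&(Q[:,1]<y1)]; print(c,q.min(0).round(3),q.max(0).round(3),np.median(q,0).round(3))
E
```

```text
scene [ 0.671 -0.127  0.02 ] [ 0.716 -0.08   0.132] [ 0.701 -0.097  0.084]
scene [ 0.646 -0.016  0.021] [0.682 0.022 0.072] [0.672 0.005 0.062]
side [ 0.666 -0.112  0.02 ] [ 0.713 -0.076  0.13 ] [ 0.685 -0.087  0.072]
side [ 0.644 -0.007  0.02 ] [0.68  0.026 0.07 ] [0.659 0.018 0.052]
```

The bottle starts at x 0.667 and is 132 mm tall, so it is clear. I grip the soap slightly robot-side of its centre.

Call:
jog_arm:
  series: "70 -3 1 40 0 0 0; 70 -3 1 80 0 0 0; 70 -3 1 106 0 0 0; 70 -3 1 106 0 0 0; 70 -3 1 106 0 0 0; 28 -3 1 106 0 0 0; 28 -3 1 106 0 0 0; 28 -3 1 106 0 0 0; 28 -3 1 106 0 0 0; 28 -3 1 106 0 0 0; 28 -3 1 106 0 0 0"
  grip_force: 25

```text
t: 8.35
eef_pos: [0.5608, -0.1173, 0.0282]
tcp_rot: [0.998, 0.07, 0.002, 0.0]
contact_force: [-1.2, -0.1, 7.5]
width: 0.0351
```

Call:
jog_arm:
  series: "28 -6 0 0 0 0 0; 28 -18 0 0 0 0 0; 28 -33 0 0 0 0 0; 28 -48 0 0 0 0 0; 28 -63 0 0 0 0 0; 28 -76 0 0 0 0 0; 28 -87 0 0 0 0 0; 28 -94 0 0 0 0 0; 28 -94 0 0 0 0 0; 28 -94 0 0 0 0 0"

```text
t: 9.35
eef_pos: [0.4679, -0.1309, 0.0282]
tcp_rot: [0.998, 0.07, 0.002, 0.001]
contact_force: [0.2, -0.2, 12.7]
width: 0.0357
```

```bash
python3 - 2>/dev/null <<'E'
from h import *
s=survey(["side","scene"]); save(s,"e")
E
```

```text
side tray 0.88 low [506.1 -77. ] [198. 192.] 8.13 2766
side tub_tile 0.81 low [454.7 -37. ] [81.1 87.3] 9.18 1005
    top [455.8 -38.2] [48.7 48.1] 2.98 534 z 0.0526
side soap_tile 0.92 low [ 469.9 -124.5] [80.  79.6] 3.78 330
    top [465.2 -99.9] [55.6 99.1] 13.71 246 z 0.0464
side rollon_tile 0.85 low [629.7 177.4] [49.5 39.7] 21.99 130
    top [638.3 159.5] [17.6 18.2] -22.61 90 z 0.0787
side rollon_tile 0.68 low [546.  -27.1] [79.7 81.5] 5.82 1171
    top [545.7 -23.5] [27.  23.1] 39.08 175 z 0.0821
scene tray 0.94 low [512.5 -79.1] [191.6 190.2] 8.08 4551
scene tub_tile 0.75 low [456.8 -41.9] [81.2 77.7] 10.12 828
    top [459.1 -41.7] [47.7 48.6] -41.28 584 z 0.053
scene soap_tile 0.8 low [ 472.9 -128.7] [79.1 77.9] 8.55 813
    top [ 472.1 -129.5] [56.9 36. ] 7.22 536 z 0.0472
scene rollon_tile 0.83 low [547.2 -30.5] [81.5 77.1] 6.23 1422
    top [548.2 -29.7] [29.2 31.5] -17.16 281 z 0.0827
scene rollon_tile 0.82 low [641.7 157.8] [77.3 75.9] 10.67 179
    top [639.1 156.7] [22.6 20.3] -1.15 110 z 0.0791
```

View pics/e.png

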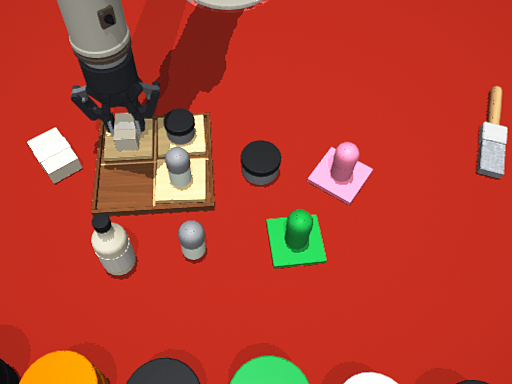

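The scene view shows the soap at (125,132) in the tub's old pocket, its own pocket at (123,185) empty, the tub at (180,125) and the roll-on at (180,170). Both tiles are within a few mm of their pocket centres. Now I release and rise.

Call:
jog_arm:
  series: "62 0 0 0 0 0 0; 62 0 0 0 0 0 0; 62 0 0 0 0 0 0; 62 0 0 0 0 0 0; 62 0 0 -40 0 0 0; 62 0 0 -80 0 0 0; 62 0 0 -115 0 0 0; 62 25 0 -150 0 0 0; 62 50 0 -170 0 0 0; 62 70 -10 -170 0 0 0; 62 70 -10 -170 0 0 0; 62 70 -10 -170 0 0 0"

```text
t: 11.05
eef_pos: [0.5334, -0.1101, 0.1956]
tcp_rot: [0.997, 0.071, -0.001, -0.0]
contact_force: [0.2, -0.2, 0.1]
width: 0.0619
```

```bash
python3 - 2>/dev/null <<'E'
from h import *
s=bot.sense(); print(s["t"],s["eef_pos"],s["dq"].round(3))
s=survey(["scene","wrist"]); save(s,"f")
E
```

```text
11.05 [ 0.53342324 -0.11013529  0.19557202] [ 0.014 -0.006  0.015  0.024  0.003  0.001 -0.   ]
scene tray 0.71 low [ 471.7 -128.5] [82.3 79.2] 9.9 1153
scene tub_tile 0.97 low [458.3 -41.5] [78.8 77.9] 10.29 821
    top [458.7 -41. ] [48.4 48.9] -33.08 576 z 0.0531
scene soap_tile 0.91 low [ 471.1 -129.2] [81.6 78.5] 8.7 1020
    top [ 472.3 -129.9] [56.2 38.2] 7.95 624 z 0.0473
scene rollon_tile 0.93 low [547.8 -30.5] [80.6 77.1] 6.26 1416
    top [550.  -29.1] [27.5 31.4] -40.43 273 z 0.0829
scene rollon_tile 0.65 low [515.1 231.2] [75.6 75.6] -28.62 167
    top [514.1 228.7] [19.2 19.2] 21.12 90 z 0.0788
wrist tray 0.73 low [508.8 -81.1] [195.4 194.5] 8.04 14554
wrist tub_tile 0.88 low [456.8 -42.3] [80.7 78.8] 9.35 2678
    top [460.9 -41.5] [42.7 51.2] 0.51 1419 z 0.0526
wrist soap_tile 0.57 low [ 471.3 -130. ] [80.5 78.9] 8.66 2892
    top [ 471.2 -129.4] [56.8 37.8] 8.1 1964 z 0.047
wrist soap_tile 0.54 low [457. -42.] [80.1 79.3] 9.17 2620
    top [461.3 -42.2] [42.2 50.1] 2.36 1541 z 0.0525
wrist rollon_tile 0.61 low [547.1 -30.7] [80.1 78.7] 6.0 4181
    top [547.2 -30.9] [32.  31.2] 6.3 1217 z 0.0824
```

View pics/f.png

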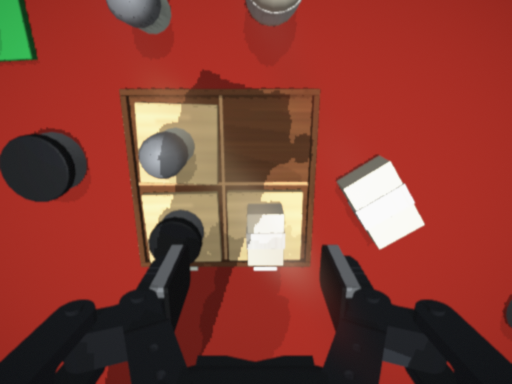

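The wrist view shows the soap at (265,235) and the tub at (177,235) in their new pockets, the roll-on at (165,150) where it was, and the soap's old pocket at (268,135) empty. The gripper is clear, so I hand in.

```bash
python3 -c "
from station import bot
print(bot.sign_off())"
```

```text
the job is handed in; nothing more can be done
None
```

I slid the tub's tile into the empty pocket and then the soap's tile into the pocket the tub had left. The job was handed in at about 11 s of the 42 s allowed. The sign-off gives no verdict, so the result rests on my own measurements.

| Tile | Last measured centre (mm) | Pocket centre I computed (mm) | Angle off the tray |
|---|---|---|---|
| Tub | (457–459, -42) | (458, -41) | about 1–2° |
| Soap | (471, -130) | (471, -130) | about 0.6° |
| Roll-on | (547, -31) | (547, -28) | about 2° (its starting angle) |

- **Roll-on:** it moved no more than about 1–2 mm, which is within the measuring error.
- **Heights:** the tops of the tub, soap and roll-on read the same as at the start, so all three tiles lie flat.
- **Robot:** the gripper had released and risen to about 0.2 m, clear of everything.
- **Disagreements:** the side camera read up to about 5 mm off the other two. The networks also sometimes reported look-alikes or the wrong item as one of the tiles. I checked these against the pictures and left them out.

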